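Slide the peg caddy round the bent arm of the hanging stand

TASK

Hang the little square peg caddy on the hanging stand: pick it up, thread its bored hanger block over the open end of the bent arm, and slide it along the rod, turning it to follow the bend, until it is fully home against the stop collar by the post. The arm has been knocked about and no longer runs quite true, so feel your way round with fingertip force and push up to the collar gently. Leave the caddy hanging there, let go, and leave everything else on the shelf where it is.

Things in the scene. Friction and masses are not known exactly. Their poses are not given: they have to be found in the camera images.
- stand: Stainless hanging stand, screwed to the shelf. Origin: centre of the underside of its round foot (140 mm across, 18 mm high), z up. An 18 mm post with a 26 mm cap rises there to 174 mm above the shelf (height 0). From its top a level arm, a stiff 12 mm round rod with its axis 160 mm above the shelf all along, leaves along the stand's +x and then bends towards its -y, carried by the post alone.
- stand_home (a point): Where the hanger block's centre is when home: on the rod's axis, 55 mm from the post axis along the stand's +x, 160 mm above the shelf. The block then touches the stop collar, a rigid ring 22 mm across fixed on the rod from x = 34 to 42 mm. The rod runs straight and true from the post axis to x = 78 mm, where the bend begins. Axes as the stand's.
- stand_tip (a point): Outermost point of the rod's rounded open end, on its axis; x points outwards along the rod's last 40 mm, which are straight, z up. Between lies the bend, made as 100 mm radius of the rod's axis through 75 degrees (131 mm long), but knocked: at four places, differently each time, it kinks sideways by up to 5 degrees, so it can run some 9 mm off an even bend. Height and length are true.
- caddy_block (a point): Centre of the off-white block topping the loose peg caddy, 95 mm above its underside. Block 26 mm long (x), 28 wide (y), 28 high (z up); 14 mm bore through along x, either end first, 1 mm play all round the rod. Grip its flat y sides. Below, a wire bail 5 mm thick in y leads to the aluminium bin, 56 mm square, 50 high; wooden pegs in it reach up 67 mm. 130 to 220 g; hangs upright by itself.
- jar: Frosted glass jar with a grey flip-top lid, 78 mm across, 105 mm high; origin under its centre. To be left alone, as are the things below.
- scoop: Aluminium scoop lying on the shelf, 155 mm long, bowl 46 mm across; origin on the shelf near where handle and bowl meet, x towards the bowl.
- brush: Silicone pastry brush with a wooden handle, 225 mm long, 16 mm high; origin on the shelf at mid-length, x towards the grey head.
- dipper: Wooden honey dipper, 160 mm long, 27 mm thick at its grooved head; origin on the shelf at mid-length, x towards the head.
- peg_a: Purple plastic clothes peg lying flat, 72 mm long, 10 mm high; origin under its centre, x along it.
- peg_b: The other purple clothes peg, the same.
- cup: White china measuring cup, 68 mm across, 48 mm high; origin under its centre.
Not all that is in view belongs to the job. What is shaped like the part that bears caddy_block but orange or yellow is not meant.

How it is judged:
On the way:
1. the hanger block is threaded on to the straight lead of the arm (its centre on the rod, 16 to 28 mm in from the tip) (x of caddy_block in the frame of stand_tip between -0.028 and -0.016 m and y of caddy_block in the frame of stand_tip between -0.005 and 0.005 m and z of caddy_block in the frame of stand_tip between -0.005 and 0.005 m), for 0.02 s.
At the end, for the whole second after the job is handed in: the caddy hangs on the arm, its hanger block home with at most 2 mm between block and stop collar (centre within 5 mm of stand_home, bore along the rod within 0.15 rad) and upright within 0.2 rad (x of caddy_block in the frame of stand between 0.051 and 0.057 m and distance between caddy_block and stand_home below 0.005 m and angle between the x axis of caddy_block and the x axis of stand, either way round below 0.15 rad and angle between caddy_block's own z axis and vertical below 0.2 rad); the robot touches nothing.
It fails at once if the stand is forced: anything presses on it with more than 15 N (contact force between stand and anything else above 15 N).
It fails at once if one of the other things on the shelf is moved by more than 30 mm (distance of any of jar, scoop, brush, dipper, peg_a, peg_b, cup from where it was at the start of the episode above 0.03 m).
It also fails if it takes over 64 s, if anything falls off the work surface, if the arm or the gripper's body presses on something with over 40 N, if the wrist force passes 120 N, or if a joint passes its speed limit or range.

ROBOT

A 6-joint arm with a two-finger parallel gripper is mounted at the origin on the work surface. World frame = base frame: x ahead of the robot, y to its left, z up, the work surface at z = 0. Lengths are in m, angles in rad, forces in N, time in s.
With the tool pointing down it reaches from about 0.35 to 0.775 m from the base axis. Payload 7.3 kg.
Tool frame: the origin (TCP) lies on the centre line of the jaws, within the pads' length; the fingertips stand 8 mm ahead of it and the grasp point (between the pads) lies 11 mm behind it; y points along the fingers, z is the direction in which the jaws open and shut, and the axes are right-handed (so a half turn about y gives the same grasp; the last joint's range is limited). The gripper opens to 92 mm and grips with 3 to 60 N. Pads are 19 mm wide; open, the fingers measure 130 mm over their backs; the gripper's body (75 mm by 190 mm) begins 47 mm behind the grasp point.
Start: joints at [1.186, 0.342, 1.524, -0, 1.275, -0.146], TCP at [0.124, 0.51, 0.235] pointing down, gripper open.
Joint ranges: [-2.53, 2.53], [-0.77, 2.02], [0.04, 2.7], [-1, 4.14], [0.28, 2.66], [-3.11, 3.11]. Speed limits (rad/s): [2.57, 2.57, 3.14, 3.14, 3.14, 3.14].

INTERFACE

Orientations are given as a unit quaternion [w, x, y, z].
In Python, from rig import sense, read_camera, get_calibration, close_job, trace, landmark_of gives the robot as it stands.
- The arm moves only by the tool play_rows, never from a script. Its argument "motion" is a list of rows, each a list of 3 entries, a list of its own where there are three numbers: the shift along the world's x, y, z in cm, then the turn, a rotation vector about the world's x, y, z in degrees, then the opening, from -1 (shut) to 1 (fully open), so that 0 is half open. A call has 1 to 20 rows; each row is the pose to reach, as a shift and turn from the pose commanded when the call began; what a row does not reach only later rows make up. A row lasts 1/10 s, in which the tool goes at most 50 mm and 8.59 degrees, less where a joint would pass 70% of its speed; a pose out of reach is approached as far as the arm can. A call with a gripper value outside its range is refused whole. The fingers move at their own pace and stop on an object; "grip_force" is the grip in N (left out, the last holds). Time passes only in rows, so rows that repeat a pose let the fingers close. It gives the time, the measured TCP pose, the force and the opening at its end, in the units of the state.
- sense(): the state, without advancing time (a new reading comes with each control period).
- read_camera(name): name is "scene" or "top" or "wrist"; returns (picture, depth): 400x640x3 uint8, red, green, blue; 400x640 float32, m along the optical axis (not along the pixel's ray), 0 where there is no reading.
- get_calibration(name): a dict with "camera_matrix" (3x3 intrinsics, pixels), "rvec" (rotation vector, rad) and "tvec" (3), from world to camera coordinates, as OpenCV has them; the wrist camera has in their place "hand_eye" (4x4, takes a point from camera to tool coordinates, whose origin is the TCP and whose axes are the tool frame's). Camera axes: x right, y down, z forward; pixel columns grow to the right and rows downward; lengths in m; the calibration is good to about 2 mm. A picture is of the moment at which its call begins: read the wrist's pose just before it. get_calibration takes no time and is no camera call.
- close_job(): hands the job in, once; it reports no verdict.
Trained networks look in the newest picture that a camera, given by its name, has taken for a name from the list of things; names that differ only in an ending like _2 or _b are one class to them, and where a whole thing is asked for, a point or a joint stands for the part that bears it (a point fixed in the world has none). Each returns a list of dicts, best first, with "conf" (0 to 1); they miss things now and then, are a little off and sometimes report something else, mostly with a low value. They report only what shows in the picture. A call takes as long as a camera call. They do not tell look-alikes from the thing itself.
- trace(camera, label): "region" (400x640 bool, what is visible of it) and "box" ([centre column, centre row, width, height] in pixels, round what is visible of it).
- landmark_of(camera, label): "centre" ([column, row] in pixels: a listed point, or the origin of a listed thing).
The state is a dict: "time": time; "joints": joint angles; "dq": joint speeds; "joint_torque": joint torques, N m; "position": TCP position; "tcp_rot": TCP orientation; "wrist_force": force on the tool from outside, world axes, zero at the start; "wrist_torque": the same for the moment, N m; "finger_gap": finger opening in m.
Only numpy, scipy, OpenCV 4.12 (cv2) and the standard library are available. Lean on these libraries where they do the work, as an engineer would, in place of code of your own. Each camera call takes 0.05 s, during which the arm holds its last target. There are 200 camera calls.

## Working session

There is one attempt and no reset: what is moved stays moved. The work goes in short steps, Python scripts to look and compute and a tool call to move; the robot and the scene stay as the last step left them, time stands still between calls to the robot, and variables do not carry over. Pictures are saved under pics/ and viewed, about 8 in all and at most 12, crops included, and the job is handed in when it is done.

Besides the shell and the picture viewer there is one more tool, called after "Emit:" as a command line: name --argument value ..., lists and objects as JSON in quotes. play_rows: Moves the arm, as the interface text tells. Its arguments: {"type":"object","properties":{"motion":{"type":"array"},"grip_force":{"type":"number"}},"required":["motion"]}

```bash
ls; mkdir -p pics
cat > h.py <<'E'
import numpy as np, cv2
from rig import *
from scipy.spatial.transform import Rotation as R
def campose(n):
    c=get_calibration(n);K=np.array(c["camera_matrix"])
    if "hand_eye" in c:
        s=sense();T=np.eye(4);q=s["tcp_rot"];T[:3,:3]=R.from_quat([q[1],q[2],q[3],q[0]]).as_matrix();T[:3,3]=s["position"]
        return K,T@np.array(c["hand_eye"])
    T=np.eye(4);T[:3,:3]=cv2.Rodrigues(np.array(c["rvec"],float))[0];T[:3,3]=np.array(c["tvec"]).ravel()
    return K,np.linalg.inv(T)
def ray(K,T,px):
    d=np.linalg.inv(K)@np.array([px[0],px[1],1.]);return T[:3,3],T[:3,:3]@d
def atz(K,T,px,z):
    o,d=ray(K,T,px);return o+d*(z-o[2])/d[2]
def cloud(K,T,D):
    v,u=np.indices(D.shape);d=np.stack([u,v,np.ones_like(u)],-1)@np.linalg.inv(K).T
    return (d*D[...,None])@T[:3,:3].T+T[:3,3]
def proj(K,T,p):
    q=np.linalg.inv(T)@np.append(p,1);q=K@q[:3];return q[:2]/q[2]
E
python3 - <<'E'
from h import *
s=sense();print(s)
for n in ["scene","top"]:
    K,T=campose(n);p,D=read_camera(n);cv2.imwrite(f"pics/{n}0.png",p[...,::-1]);np.savez(f"{n}0.npz",p=p,D=D,K=K,T=T)
    P=cloud(K,T,D)
    for l in ["stand","caddy_block","stand_home","stand_tip","jar","cup"]:
        for r in landmark_of(n,l)[:4]:
            c=r["centre"];i,j=int(c[1]),int(c[0]);print(n,l,round(r["conf"],2),np.round(c,1),np.round(P[min(max(i,0),399),min(max(j,0),639)],3))
E
```

```text
pics
{'time': 0.0, 'joints': array([ 1.18603351e+00,  3.42697031e-01,  1.52503923e+00, -2.91884075e-05,
        1.27538851e+00, -1.46014401e-01]), 'dq': array([-0.00125192, -0.00069575,  0.00093292,  0.00160237, -0.00023709,
        0.00054272]), 'joint_torque': array([-3.14545950e-04, -4.31237483e+01, -2.44217420e+01,  7.16686388e-02,
        5.59272605e-02, -9.94235324e-05]), 'position': array([0.12399649, 0.50973115, 0.23405054]), 'tcp_rot': array([-0.7015494 ,  0.70260001, -0.08433951,  0.08407441]), 'wrist_force': array([ 1.29162302, -1.15302914, -0.22812274]), 'wrist_torque': array([ 0.06994504,  0.0199177 , -0.02441859]), 'finger_gap': 0.09180972424739482}
scene stand 0.7 [410.  231.9] [0.673 0.254 0.022]
scene caddy_block 0.88 [180.3 228.8] [ 0.56  -0.384  0.107]
scene caddy_block 0.87 [220.7 192.5] [ 0.444 -0.263  0.106]
scene caddy_block 0.82 [219.  216.6] [ 0.545 -0.278  0.108]
scene caddy_block 0.71 [409.6 234. ] [0.679 0.249 0.016]
scene stand_home 0.93 [405.1 198.5] [0.67  0.214 0.162]
scene stand_tip 0.58 [340.  187.3] [0.58  0.059 0.163]
scene stand_tip 0.2 [238.8 292.5] [ 0.731 -0.267  0.002]
scene jar 0.69 [369.3 282.4] [0.825 0.059 0.047]
scene cup 0.93 [402.5 180. ] [0.445 0.338 0.013]
top stand 0.67 [229.3 182.4] [0.653 0.25  0.02 ]
top caddy_block 0.9 [436.5 186.4] [ 0.63  -0.287  0.112]
top caddy_block 0.89 [431.4 225.1] [ 0.532 -0.272  0.108]
top caddy_block 0.89 [428.9 267.1] [ 0.431 -0.261  0.105]
top caddy_block 0.81 [469.9 214.4] [ 0.561 -0.367  0.107]
top stand_home 0.78 [236.7 163.8] [0.666 0.202 0.166]
top stand_home 0.18 [339.5 155.2] [ 0.737 -0.05   0.012]
top stand_tip 0.53 [298.5 199.3] [0.612 0.062 0.002]
top jar 0.86 [295.8 138.2] [0.759 0.069 0.085]
top cup 0.72 [187.  268.3] [0.421 0.352 0.003]
```

View pics/scene0.png

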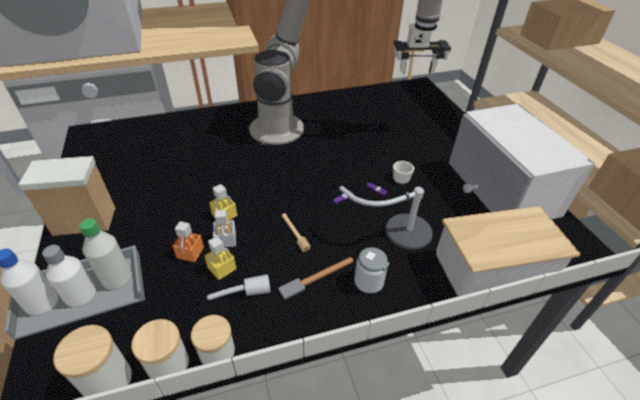

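View pics/top0.png

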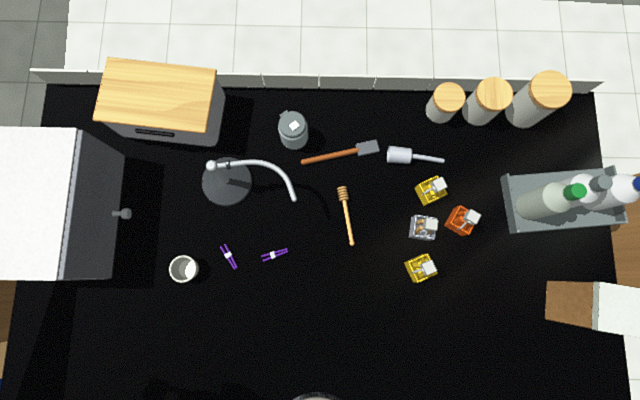

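The scene shows four caddies: yellow at scene (222,207) and (220,260), orange at (187,244), aluminium at (225,230), which is (424,228) in the top view. Only the bare aluminium one fits. The arm runs from the post (top 211,166) to the open tip (top 294,199). I'll confirm with a crop and measure both.

Run:
```python
from h import *
a=np.load("top0.npz");P=cloud(a["K"],a["T"],a["D"]);img=a["p"]
v,u=np.indices(a["D"].shape)
m=(P[...,2]>.145)&(P[...,2]<.19)&(u>195)&(u<310)&(v>150)&(v<210)
# use pixel centreline on plane z=.16 via connected mask
n,l,st,ce=cv2.connectedComponentsWithStats(m.astype('uint8'));k=1+np.argmax(st[1:,4]);print(st[k])
m=l==k
for c in range(205,300,6):
    r=np.where(m[:,c])[0]
    if len(r):print(c,r.min(),r.max(),np.round(atz(a["K"],a["T"],(c,(r.min()+r.max())/2),.16)[:2],4),np.round(np.median(P[r,c,2]),3))
for r in range(166,204,4):
    c=np.where(m[r,270:])[0]+270
    if len(c):print('row',r,c.min(),c.max(),np.round(atz(a["K"],a["T"],((c.min()+c.max())/2,r),.16)[:2],4))
# block top
b=(abs(P[...,2]-.109)<.006)&(abs(u-431)<18)&(abs(v-225)<18)
n,l,st,ce=cv2.connectedComponentsWithStats(b.astype('uint8'));k=1+np.argmax(st[1:,4]);q=P[l==k]
print(st[k],np.round(q.mean(0),4),cv2.minAreaRect((q[:,:2]*1000).astype('float32')))
c1=cv2.resize(img[170:290,380:500,::-1],(400,400),interpolation=cv2.INTER_CUBIC)
s=np.load("scene0.npz")["p"][175:285,165:275,::-1]
cv2.imwrite("pics/crop.png",np.hstack([c1,cv2.resize(s,(400,400),interpolation=cv2.INTER_CUBIC)]))
```

```text
[206 159  91  42 629]
211 160 171 [0.6602 0.2626] 0.173
217 163 170 [0.658  0.2483] 0.163
223 162 166 [0.6644 0.2344] 0.167
229 160 168 [0.6646 0.2202] 0.165
235 161 165 [0.6673 0.2061] 0.166
241 160 164 [0.6701 0.1919] 0.165
247 159 163 [0.6728 0.1778] 0.165
253 160 163 [0.6718 0.1634] 0.165
259 160 164 [0.6708 0.1491] 0.165
265 161 165 [0.6686 0.1347] 0.166
271 163 168 [0.6626 0.1202] 0.165
277 166 172 [0.6543 0.1056] 0.167
283 171 178 [0.6411 0.091 ] 0.166
289 180 193 [0.6122 0.0759] 0.165
295 195 200 [0.586  0.0611] 0.164
row 166 270 277 [0.6615 0.1142]
row 170 275 282 [0.6519 0.102 ]
row 174 280 285 [0.6423 0.0922]
row 178 283 288 [0.6326 0.0848]
row 182 285 290 [0.623  0.0798]
row 186 287 291 [0.6134 0.0759]
row 190 288 293 [0.6038 0.0721]
row 194 290 294 [0.5942 0.0684]
row 198 291 296 [0.5847 0.0646]
[425 218  13  12 131] [ 0.5365 -0.271   0.1092] ((536.62451171875, -271.5238342285156), (28.63682746887207, 26.382883071899414), 81.67264556884766)
```

View pics/crop.png

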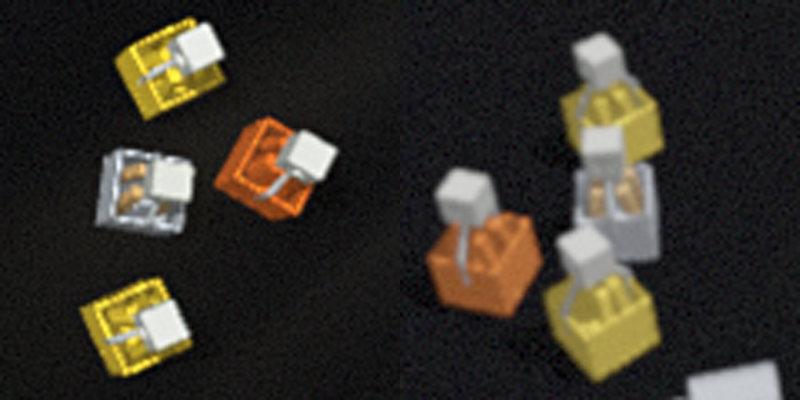

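Run:
```python
from h import *
K,T=campose("wrist");s=sense();q=s["tcp_rot"];M=R.from_quat([q[1],q[2],q[3],q[0]]).as_matrix()
print(np.round(M,3));print(np.round(get_calibration("wrist")["hand_eye"],3),np.round(K,0))
z=M[:,2];print("z yaw",np.degrees(np.arctan2(z[1],z[0])), "j1 deg",np.degrees(s["joints"]))
```

```text
[[ 0.972  0.     0.237]
 [-0.237  0.     0.972]
 [ 0.    -1.     0.   ]]
[[-0.001  0.953  0.303 -0.083]
 [-0.    -0.303  0.953 -0.15 ]
 [ 1.     0.001  0.     0.001]
 [ 0.     0.     0.     1.   ]] [[349.   0. 326.]
 [  0. 349. 203.]
 [  0.   0.   1.]]
z yaw 76.31861852698272 j1 deg [ 6.79529732e+01  1.95930404e+01  8.73244626e+01 -4.96824355e-04
  7.30746189e+01 -8.36550060e+00]
```

Emit:
play_rows --motion '[[[28,-23,3],[0,0,-60],0.3],[[28,-23,3],[0,0,-60],0.3],[[28,-23,3],[0,0,-60],0.3],[[28,-23,3],[0,0,-60],0.3],[[28,-23,3],[0,0,-60],0.3],[[28,-23,3],[0,0,-60],0.3],[[28,-23,3],[0,0,-60],0.3],[[28,-23,3],[0,0,-60],0.3],[[38,-50,3],[0,0,-120],0.3],[[38,-50,3],[0,0,-120],0.3],[[38,-50,3],[0,0,-120],0.3],[[38,-50,3],[0,0,-120],0.3],[[38,-50,3],[0,0,-120],0.3],[[38,-50,3],[0,0,-120],0.3],[[38,-50,3],[0,0,-120],0.3]]'

```text
time: 2.2
position: [0.5053, 0.0065, 0.2644]
tcp_rot: [-0.275, 0.275, -0.651, 0.652]
wrist_force: [-0.0, 1.5, 1.1]
finger_gap: 0.0594
```

Emit:
play_rows --motion '[[[3,-28,-3],[0,0,-54],0.3],[[3,-28,-3],[0,0,-54],0.3],[[3,-28,-3],[0,0,-54],0.3],[[3,-28,-3],[0,0,-54],0.3],[[3,-28,-3],[0,0,-54],0.3],[[3,-28,-3],[0,0,-54],0.3],[[3,-28,-3],[0,0,-54],0.3],[[3,-28,-3],[0,0,-54],0.3],[[3,-28,-3],[0,0,-54],0.3]]'

```text
time: 3.1
position: [0.5343, -0.269, 0.2347]
tcp_rot: [-0.046, 0.046, 0.706, -0.705]
wrist_force: [0.6, 0.4, 0.5]
finger_gap: 0.0598
```

Run:
```python
from h import *
K,T=campose("wrist");s=sense();p,D=read_camera("wrist");cv2.imwrite("pics/w1.png",p[...,::-1]);np.savez("w1.npz",p=p,D=D,K=K,T=T)
print(s["position"],np.degrees(s["joints"]))
for r in landmark_of("wrist","caddy_block"): print(r["conf"],r["centre"],atz(K,T,r["centre"],.095))
P=cloud(K,T,D);b=(abs(P[...,2]-.109)<.004)&(np.hypot(P[...,0]-.5365,P[...,1]+.271)<.035)
q=P[b];print(len(q),q.mean(0),cv2.minAreaRect((q[:,:2]*1000).astype('float32')))
```

```text
[ 0.53429402 -0.26898559  0.23467868] [-3.40692477e+01  2.73914775e+01  7.51131174e+01  1.72886030e-02
  7.75214468e+01  6.34398803e+01]
0.94 [452.6, 151.9] [ 0.5548104  -0.37741115  0.095     ]
0.86 [331.9, 191.4] [ 0.53388959 -0.27357841  0.095     ]
0.65 [349.3, 59.7] [ 0.63673407 -0.29995478  0.095     ]
0.6 [334.0, 295.7] [ 0.43120342 -0.26273924  0.095     ]
1047 [ 0.53564723 -0.27291567  0.10852919] ((535.1788940429688, -272.8634948730469), (27.943742752075195, 26.344167709350586), 80.91371154785156)
```

View pics/w1.png

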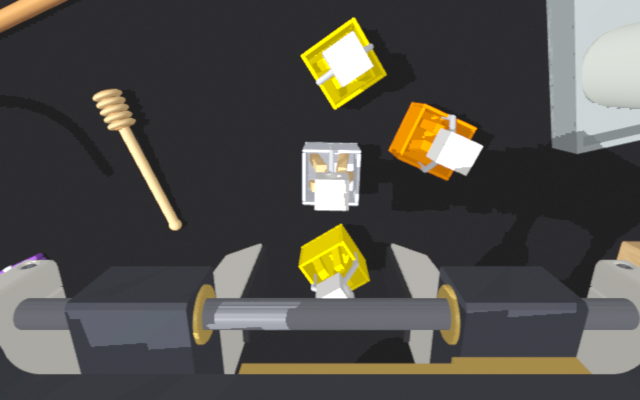

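The aluminium caddy's white block is at (332,192) in the wrist view. Its bail runs up and down in the image, so the bore lies along world x at about -9°, and the neighbours leave room for the fingers. Descending to grip.

Emit:
play_rows --motion '[[[0.1,-0.4,-4],[0,0,-1.5],0.3],[[0.1,-0.4,-8],[0,0,-1.5],0.3],[[0.1,-0.4,-11],[0,0,-1.5],0.3],[[0.1,-0.4,-13],[0,0,-1.5],0.3],[[0.1,-0.4,-15],[0,0,-1.5],0.3],[[0.1,-0.4,-15],[0,0,-1.5],0.3]]'

```text
time: 3.8
position: [0.5339, -0.272, 0.0824]
tcp_rot: [-0.057, 0.054, 0.706, -0.704]
wrist_force: [-1.0, 0.6, -1.0]
finger_gap: 0.0594
```

Emit:
play_rows --motion '[[[0,0,0],[0,0,0],-0.6],[[0,0,0],[0,0,0],-0.6],[[0,0,0],[0,0,0],-0.6],[[0,0,0],[0,0,0],-0.6],[[0,0,0],[0,0,0],-0.6],[[0,0,0],[0,0,0],-0.6],[[0,0,0],[0,0,0],-0.6]]' --grip_force 15

```text
time: 4.5
position: [0.5355, -0.274, 0.0855]
tcp_rot: [0.056, -0.057, -0.705, 0.705]
wrist_force: [-0.3, 1.2, 5.8]
finger_gap: 0.0274
```

Emit:
play_rows --motion '[[[0,0,2],[0,0,0],-0.6],[[0,0,4],[0,0,0],-0.6],[[0,0,6.6],[0,0,0],-0.6],[[0,0,6.6],[0,0,0],-0.6]]'

```text
time: 4.9
position: [0.5366, -0.2749, 0.1536]
tcp_rot: [0.055, -0.058, -0.704, 0.706]
wrist_force: [0.5, -1.0, -1.8]
finger_gap: 0.0278
```

Emit:
play_rows --motion '[[[0,4,0],[0,0,4],-0.6],[[0,8,0],[0,0,8],-0.6],[[0,12,0],[0,0,12],-0.6],[[0,16,0],[0,0,16],-0.6],[[0,20,0],[0,0,20],-0.6],[[-0.3,24,0],[0,0,24],-0.6],[[-0.3,27.5,0],[0,0,27],-0.6],[[-0.3,30,0],[0,0,30],-0.6],[[-0.3,31.8,0],[0,0,30.5],-0.6],[[-0.3,31.8,0],[0,0,30.5],-0.6],[[-0.3,31.8,0],[0,0,30.5],-0.6],[[-0.3,31.8,0],[0,0,30.5],-0.6]]'

```text
time: 6.1
position: [0.5319, 0.0432, 0.15]
tcp_rot: [-0.13, 0.131, -0.695, 0.695]
wrist_force: [0.1, -0.9, -1.5]
finger_gap: 0.0278
```

```bash
cat > look.py <<'E'
from h import *
import sys
K,T=campose("wrist");s=sense();p,D=read_camera("wrist");n=sys.argv[1];cv2.imwrite(f"pics/{n}.png",p[...,::-1]);np.savez(f"{n}.npz",p=p,D=D,K=K,T=T)
print(s["position"],s["wrist_force"],np.degrees(s["joints"]),s["finger_gap"], "yaw z",s["time"])
for l in ["caddy_block","stand_tip","stand_home"]:
  for r in landmark_of("wrist",l): print(l,r["conf"],r["centre"],atz(K,T,r["centre"],.16))
P=cloud(K,T,D)
b=(abs(P[...,2]-.174)<.006)&(np.hypot(P[...,0]-s["position"][0],P[...,1]-s["position"][1])<.03)
q=P[b]
if len(q)>20: print("block top",len(q),np.median(q[:,2]),q.mean(0),cv2.minAreaRect((q[:,:2]*1000).astype('float32')))
m=(P[...,2]>.15)&(P[...,2]<.172)&(np.hypot(P[...,0]-s["position"][0],P[...,1]-s["position"][1])>.025)&(P[...,0]>.55)
q=P[m];print("rod",len(q))
if len(q):
  # centre-line by rows: use top-most ridge, bin by world x
  for x in np.arange(.56,.70,.006):
    k=q[abs(q[:,0]-x)<.003]
    if len(k)>5: print(np.round(x,3),len(k),np.round([k[:,1].min(),k[:,1].max(),k[:,1].mean(),k[:,2].max()],4))
E
python3 look.py w2
```

```text
[0.53194364 0.04320461 0.15004783] [ 0.14372329 -0.87891444 -1.54440998] [-3.57156489e+00  2.52695425e+01  9.29619920e+01 -2.97157311e-02
  6.18264981e+01  6.51814549e+01] 0.02782186818192302 yaw z 6.1
caddy_block 0.57 [327.2, 284.3] [0.53129573 0.04281391 0.16      ]
stand_tip 0.89 [329.0, 178.0] [0.57773734 0.06022303 0.16      ]
block top 2883 0.17296844493417796 [0.53975429 0.04696931 0.17301128] ((538.2861328125, 46.1331787109375), (13.347013473510742, 47.24807357788086), 21.58812141418457)
rod 5839
0.578 173 [0.058  0.0688 0.0635 0.1662]
0.584 460 [0.0574 0.0711 0.0641 0.1667]
0.59 496 [0.0589 0.0733 0.0661 0.1666]
0.596 516 [0.0612 0.0756 0.0685 0.1678]
0.602 546 [0.0631 0.0778 0.0706 0.167 ]
0.608 561 [0.0657 0.0801 0.073  0.1671]
0.614 600 [0.0679 0.0824 0.0752 0.1676]
0.62 644 [0.0702 0.0854 0.0777 0.1671]
0.626 688 [0.0727 0.0887 0.0808 0.1674]
0.632 760 [0.0759 0.093  0.0843 0.1674]
0.638 147 [0.0794 0.0891 0.083  0.1668]
```

View pics/w2.png

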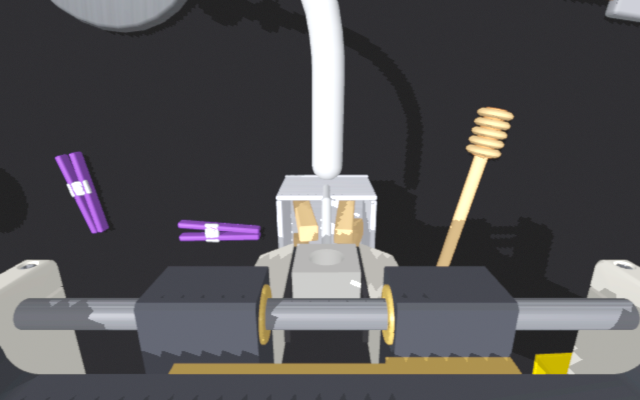

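```bash
cat > rel.py <<'E'
from h import *
import sys
a=np.load(sys.argv[1]+".npz");s=sense();K,T=a["K"],a["T"];P=cloud(K,T,a["D"])
H=np.array(get_calibration("wrist")["hand_eye"]);Tt=T@np.linalg.inv(H)
print("block x yaw",np.degrees(np.arctan2(Tt[1,2],Tt[0,2]))+90)
v,u=np.indices(a["D"].shape)
# tool coords: X=-tool x (towards rod), Y=tool z reversed sign, up=-tool y
Q=(P-Tt[:3,3])@Tt[:3,:3]
X=-Q[...,0];Zt=Q[...,2];U=-Q[...,1]
x0=float(sys.argv[2]) if len(sys.argv)>2 else .018
m=(P[...,2]>.148)&(P[...,2]<.172)&(X>x0)&(abs(Zt)<.1)&(v<245)
rows=range(4,245,12)
for r in rows:
    c=np.where(m[r])[0]
    if len(c)>8:
        mid=(c.min()+c.max())/2
        w=atz(K,T,(mid,r),.16);q=(w-Tt[:3,3])@Tt[:3,:3]
        print(r,c.min(),c.max(),"X %.1f Z %.2f mm"%(-q[0]*1e3,q[2]*1e3),"world",np.round(w[:2],4),"top",np.round(np.percentile(P[r,c,2],90),4))
b=(U>.018)&(U<.03)&(abs(X)<.016)&(abs(Zt)<.017)&(v>240)&(v<300)
for r in range(240,300,4):
    c=np.where(b[r])[0]
    if len(c)>8: print("blk",r,c.min(),c.max(),np.round([np.median(X[r,c])*1e3,np.median(U[r,c])*1e3,Zt[r,c].min()*1e3,Zt[r,c].max()*1e3,np.median(P[r,c,2])*1e3],1))
E
python3 rel.py w2
python3 -c "
import cv2;i=cv2.imread('pics/w2.png')[150:310,250:410];cv2.imwrite('pics/w2c.png',cv2.resize(i,(640,600),interpolation=cv2.INTER_CUBIC))"
```

```text
block x yaw 21.26104087726931
4 302 337 X 112.3 Z -2.89 mm world [0.6356 0.0866] top 0.1656
16 306 339 X 108.5 Z -1.83 mm world [0.6324 0.0843] top 0.1659
28 308 341 X 104.6 Z -1.11 mm world [0.629  0.0822] top 0.1657
40 310 342 X 100.6 Z -0.56 mm world [0.6255 0.0802] top 0.1662
52 311 343 X 96.6 Z -0.19 mm world [0.6219 0.0784] top 0.1657
64 312 343 X 92.5 Z 0.01 mm world [0.6181 0.0767] top 0.1656
76 312 343 X 88.3 Z 0.02 mm world [0.6142 0.0752] top 0.1658
88 312 343 X 84.0 Z 0.03 mm world [0.6102 0.0736] top 0.1657
100 312 342 X 79.6 Z -0.15 mm world [0.6061 0.0722] top 0.1659
112 312 342 X 75.1 Z -0.14 mm world [0.6019 0.0706] top 0.1659
124 312 342 X 70.6 Z -0.13 mm world [0.5977 0.0689] top 0.1661
136 312 341 X 65.9 Z -0.31 mm world [0.5933 0.0674] top 0.1657
148 312 341 X 61.2 Z -0.31 mm world [0.5888 0.0657] top 0.1661
160 312 341 X 56.3 Z -0.30 mm world [0.5843 0.0639] top 0.1659
172 314 339 X 51.4 Z -0.29 mm world [0.5797 0.0621] top 0.1652
blk 268 292 359 [ 12.9  20.  -14.6  13.2 170. ]
blk 272 288 367 [ 12.8  23.  -16.5  16.6 173.1]
blk 276 286 368 [ 10.9  22.9 -16.9  16.6 172.9]
blk 280 285 369 [  9.1  23.1 -16.9  16.9 173.1]
blk 284 284 370 [  7.2  23.  -16.9  16.8 173.1]
blk 288 284 366 [  5.4  23.2 -16.9  15.2 173.3]
blk 292 290 361 [  3.5  23.1 -14.6  13.4 173.1]
blk 296 290 360 [  1.4  22.8 -14.7  13.3 172.9]
```

View pics/w2c.png

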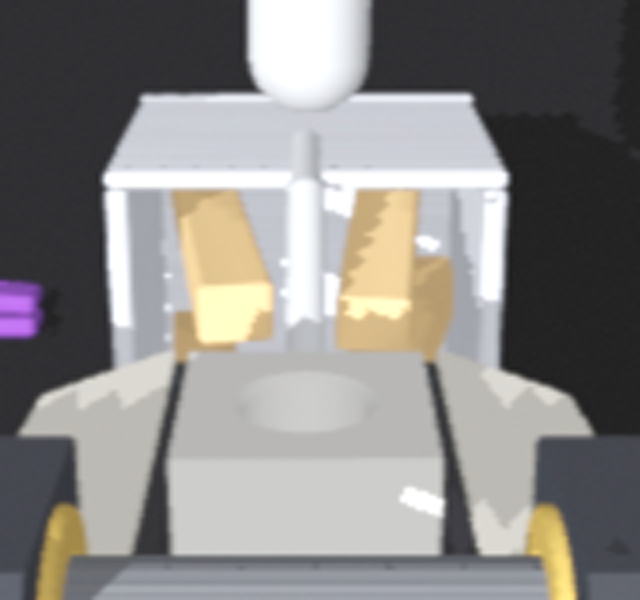

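Emit:
play_rows --motion '[[[0.95,0.33,0.08],[0,0,-0.5],-0.6],[[1.88,0.68,0.08],[0,0,-0.5],-0.6],[[2.82,1.04,0.08],[0,0,-0.5],-0.6],[[3.28,1.21,0.08],[0,0,-0.5],-0.6],[[3.75,1.39,0.08],[0,0,-0.5],-0.6],[[4.22,1.57,0.08],[0,0,-0.5],-0.6],[[4.22,1.57,0.08],[0,0,-0.5],-0.6]]'

```text
time: 7.0
position: [0.5748, 0.06, 0.1514]
tcp_rot: [-0.128, 0.128, -0.695, 0.695]
wrist_force: [0.2, -0.6, -2.7]
finger_gap: 0.0281
```

```bash
python3 look.py w3; python3 rel.py w3
```

```text
[0.57484439 0.06002714 0.15135664] [ 0.18193175 -0.59595873 -2.66063541] [-1.63198884e+00  2.93903454e+01  8.55996684e+01 -5.25932636e-03
  6.49984362e+01  6.75381843e+01] 0.028132087708560405 yaw z 7.0
stand_tip 0.65 [328.3, 275.1] [0.57805456 0.06058485 0.16      ]
block top 2947 0.17419246898442559 [0.58278959 0.06371095 0.17381488] ((581.2373046875, 63.08464431762695), (13.215203285217285, 47.931217193603516), 21.976457595825195)
rod 9002
0.572 70 [0.0901 0.0935 0.0918 0.1661]
0.578 249 [0.0849 0.0925 0.0874 0.1719]
0.596 315 [0.0352 0.0756 0.0473 0.1713]
0.602 390 [0.0635 0.0778 0.0708 0.1673]
0.608 414 [0.0656 0.08   0.0729 0.1671]
0.614 418 [0.068  0.0822 0.0752 0.167 ]
0.62 448 [0.0706 0.0853 0.0778 0.1672]
0.626 490 [0.0729 0.0888 0.0805 0.1672]
0.632 542 [0.0756 0.0936 0.0841 0.1669]
0.638 618 [0.0792 0.0995 0.0886 0.1678]
0.644 718 [0.0838 0.1065 0.0942 0.1678]
0.65 851 [0.0889 0.1149 0.1012 0.1673]
0.656 1119 [0.0956 0.1291 0.1106 0.1675]
0.662 1665 [0.1035 0.1476 0.124  0.1678]
0.668 691 [0.1143 0.1405 0.1266 0.1672]
block x yaw 20.832045751855645
4 194 250 X 112.6 Z -37
[... 984 characters left out ...]
58
196 313 340 X 40.7 Z -0.27 mm world [0.6128 0.0748] top 0.1653
208 313 340 X 35.4 Z -0.26 mm world [0.6078 0.0728] top 0.1658
220 313 340 X 29.9 Z -0.25 mm world [0.6027 0.0709] top 0.1656
232 313 340 X 24.3 Z -0.24 mm world [0.5975 0.0689] top 0.166
244 313 340 X 18.6 Z -0.23 mm world [0.5922 0.0669] top 0.1655
blk 268 292 359 [ 12.8  19.8 -14.5  13.2 171.1]
blk 272 291 367 [ 12.7  22.9 -14.8  16.6 174.3]
blk 276 286 368 [ 10.9  22.9 -16.9  16.6 174.3]
blk 280 285 369 [  9.2  23.2 -16.9  16.7 174.5]
blk 284 284 370 [  7.3  23.2 -16.9  16.8 174.5]
blk 288 287 366 [  5.3  23.1 -15.7  15.3 174.4]
blk 292 290 361 [  3.4  23.  -14.6  13.3 174.4]
blk 296 290 360 [  1.5  23.  -14.6  13.4 174.4]
```

```bash
cat > plan.py <<'E'
from h import *
import sys, json
from scipy.interpolate import UnivariateSpline
# usage: plan.py advance_mm step_mm files...  ; uses the last file's pose as the current pose
adv,step=float(sys.argv[1]),float(sys.argv[2]);files=sys.argv[3:]
H=np.array(get_calibration("wrist")["hand_eye"]);C=np.array([.575,.165]);ZOFF=-.0006
pts=[];w=[]
for i,f in enumerate(files):
    a=np.load(f+".npz");K,T=a["K"],a["T"];P=cloud(K,T,a["D"]);Tt=T@np.linalg.inv(H)
    Q=(P-Tt[:3,3])@Tt[:3,:3];X=-Q[...,0];v,u=np.indices(X.shape)
    m=(P[...,2]>.152)&(P[...,2]<.172)&(X>.017)&(X<.09)&(abs(Q[...,2])<.03)&(v<245)
    n,l,st,_=cv2.connectedComponentsWithStats(m.astype("uint8"));m=l==1+np.argmax(st[1:,4])
    for r in range(4,246,4):
        c=np.where(m[r])[0]
        if len(c)>8 and len(c)<60:
            p=atz(K,T,((c.min()+c.max())/2,r),.16)
            x=((p-Tt[:3,3])@Tt[:3,:3])[0]*-1
            if x<.08: pts.append(p[:2]);w.append(1/(.0002+.004*max(x-.02,0)))
pts=np.array(pts);d=pts-C;th=np.arctan2(d[:,1],d[:,0]);r=np.hypot(*d.T)
o=np.argsort(th);th=th[o]+1e-9*np.arange(len(o));r=r[o];w=np.array(w)[o]
sp=UnivariateSpline(th,r,w=w,k=4,s=len(r)*.6)
t=np.linspace(th[0]-.03,th[-1]+.05,4000);c=C+np.c_[sp(t)*np.cos(t),sp(t)*np.sin(t)]
print("fit rms mm",np.std(sp(th)-r)*1e3,"theta",th[0],th[-1])
s=np.r_[0,np.cumsum(np.hypot(*np.diff(c,axis=0).T))]
zd=Tt[:2,2];psi0=np.arctan2(zd[1],zd[0])+np.pi/2;tcp0=Tt[:2,3];b0=tcp0+zd/np.hypot(*zd)*ZOFF
def chord(sc):
    k=(s>=sc-.013)&(s<=sc+.013);q=c[k];m=q.mean(0);V=np.linalg.svd(q-m)[2][0]
    V=V if V@(q[-1]-q[0])>0 else -V
    e=(q-m)@np.array([-V[1],V[0]]);m=m+np.array([-V[1],V[0]])*(e.max()+e.min())/2
    m=m+V*((c[np.argmin(abs(s-sc))]-m)@V);return m,np.arctan2(V[1],V[0]),(e.max()-e.min())/2
i0=np.argmin(np.hypot(*(c-b0).T));s0=s[i0]
if s0>s[0]+.013:
    m,ps,_=chord(s0);n=np.array([-np.sin(ps),np.cos(ps)]);print("now: lateral err mm %.2f yaw err deg %.2f"%((b0-m)@n*1e3,np.degrees(psi0-ps)))
z=lambda ps:np.array([np.sin(ps),-np.cos(ps)])
for a_ in np.arange(step,adv+.1,step):
    m,ps,e=chord(s0+a_/1e3);tc=m-z(ps)*ZOFF;dd=(tc-tcp0)*100
    print("adv %5.1f  [[%.2f, %.2f, 0], [0, 0, %.1f], -0.6]   res %.2f  yaw %.1f"%(a_,dd[0],dd[1],np.degrees(ps-psi0),e*1e3,np.degrees(ps)))
E
python3 plan.py 48 4 w2 w3
```

```text
fit rms mm 0.08994639950341643 theta -1.5410611909886727 -0.7673504390428147
adv   4.0  [[0.41, 0.12, 0], [0, 0, 0.2], -0.6]   res 0.01  yaw 21.1
adv   8.0  [[0.78, 0.26, 0], [0, 0, 0.2], -0.6]   res 0.02  yaw 21.0
adv  12.0  [[1.15, 0.40, 0], [0, 0, 0.1], -0.6]   res 0.03  yaw 20.9
adv  16.0  [[1.53, 0.55, 0], [0, 0, -0.0], -0.6]   res 0.03  yaw 20.8
adv  20.0  [[1.90, 0.69, 0], [0, 0, -0.2], -0.6]   res 0.03  yaw 20.6
adv  24.0  [[2.28, 0.83, 0], [0, 0, -0.3], -0.6]   res 0.02  yaw 20.6
adv  28.0  [[2.65, 0.97, 0], [0, 0, -0.3], -0.6]   res 0.04  yaw 20.6
adv  32.0  [[3.02, 1.11, 0], [0, 0, -0.0], -0.6]   res 0.08  yaw 20.8
adv  36.0  [[3.40, 1.26, 0], [0, 0, 0.4], -0.6]   res 0.13  yaw 21.2
adv  40.0  [[3.77, 1.41, 0], [0, 0, 1.1], -0.6]   res 0.19  yaw 22.0
adv  44.0  [[4.14, 1.57, 0], [0, 0, 2.2], -0.6]   res 0.26  yaw 23.0
adv  48.0  [[4.50, 1.74, 0], [0, 0, 3.6], -0.6]   res 0.34  yaw 24.5
```

Emit:
play_rows --motion '[[[0.4,0.13,0],[0,0,0],-0.6],[[0.78,0.27,0],[0,0,0],-0.6],[[1.15,0.41,0],[0,0,0],-0.6],[[1.53,0.55,0],[0,0,-0.1],-0.6],[[1.9,0.69,0],[0,0,-0.2],-0.6],[[2.09,0.76,0],[0,0,-0.2],-0.6],[[2.09,0.76,0],[0,0,-0.2],-0.6],[[2.28,0.83,0],[0,0,-0.2],-0.6],[[2.28,0.83,0],[0,0,-0.2],-0.6],[[2.65,0.97,0],[0,0,-0.2],-0.6],[[3.02,1.11,0],[0,0,0],-0.6],[[3.4,1.26,0],[0,0,0.4],-0.6],[[3.4,1.26,0],[0,0,0.4],-0.6]]'

```text
time: 8.5
position: [0.6091, 0.0727, 0.1515]
tcp_rot: [-0.131, 0.13, -0.695, 0.695]
wrist_force: [-0.5, 0.3, -2.8]
finger_gap: 0.028
```

```bash
python3 look.py w4 | head -3; python3 plan.py 48 4 w2 w3 w4; python3 rel.py w4 | tail -6
```

```text
[0.60907535 0.07267483 0.15150218] [-0.52237279  0.31635321 -2.80658602] [-3.52422760e-01  3.28437790e+01  7.93769434e+01  3.95746551e-03
  6.77320353e+01  6.84000365e+01] 0.02799537073919846 yaw z 8.5
caddy_block 0.74 [326.5, 283.2] [0.60801672 0.07246667 0.16      ]
fit rms mm 0.25375813934787367 theta -1.5410611909886727 -0.3931512807738505
now: lateral err mm 0.06 yaw err deg 1.07
adv   4.0  [[0.37, 0.14, 0], [0, 0, 0.2], -0.6]   res 0.31  yaw 21.4
adv   8.0  [[0.74, 0.30, 0], [0, 0, 1.9], -0.6]   res 0.38  yaw 23.2
adv  12.0  [[1.11, 0.46, 0], [0, 0, 4.0], -0.6]   res 0.44  yaw 25.2
adv  16.0  [[1.47, 0.64, 0], [0, 0, 6.4], -0.6]   res 0.48  yaw 27.6
adv  20.0  [[1.82, 0.84, 0], [0, 0, 9.0], -0.6]   res 0.52  yaw 30.2
adv  24.0  [[2.15, 1.05, 0], [0, 0, 11.8], -0.6]   res 0.54  yaw 33.0
adv  28.0  [[2.49, 1.28, 0], [0, 0, 14.7], -0.6]   res 0.55  yaw 35.9
adv  32.0  [[2.80, 1.52, 0], [0, 0, 17.6], -0.6]   res 0.55  yaw 38.9
adv  36.0  [[3.11, 1.78, 0], [0, 0, 20.6], -0.6]   res 0.54  yaw 41.8
adv  40.0  [[3.40, 2.05, 0], [0, 0, 23.4], -0.6]   res 0.52  yaw 44.6
adv  44.0  [[3.68, 2.34, 0], [0, 0, 26.0], -0.6]   res 0.49  yaw 47.3
adv  48.0  [[3.95, 2.64, 0], [0, 0, 28.4], -0.6]   res 0.44  yaw 49.7
blk 276 286 368 [ 10.9  23.  -16.9  16.7 174.5]
blk 280 285 370 [  9.1  23.1 -16.8  17.  174.6]
blk 284 284 370 [  7.4  23.4 -16.9  16.8 174.9]
blk 288 284 366 [  5.4  23.1 -16.9  15.2 174.7]
blk 292 290 361 [  3.4  23.  -14.6  13.3 174.5]
blk 296 291 360 [  1.6  23.1 -14.6  13.4 174.6]
```

```bash
sed -i 's/s=len(r)\*.6/s=len(r)*.06/' plan.py; python3 plan.py 40 4 w2 w3 w4
```

```text
fit rms mm 0.08034448792741464 theta -1.5410611909886727 -0.3931512807738505
now: lateral err mm -0.08 yaw err deg 0.00
adv   4.0  [[0.37, 0.16, 0], [0, 0, 0.5], -0.6]   res 0.15  yaw 21.7
adv   8.0  [[0.74, 0.32, 0], [0, 0, 1.4], -0.6]   res 0.25  yaw 22.6
adv  12.0  [[1.10, 0.48, 0], [0, 0, 2.8], -0.6]   res 0.38  yaw 24.1
adv  16.0  [[1.46, 0.66, 0], [0, 0, 4.9], -0.6]   res 0.52  yaw 26.2
adv  20.0  [[1.81, 0.85, 0], [0, 0, 7.7], -0.6]   res 0.63  yaw 29.0
adv  24.0  [[2.16, 1.05, 0], [0, 0, 11.0], -0.6]   res 0.68  yaw 32.3
adv  28.0  [[2.49, 1.27, 0], [0, 0, 14.5], -0.6]   res 0.68  yaw 35.8
adv  32.0  [[2.81, 1.52, 0], [0, 0, 17.8], -0.6]   res 0.62  yaw 39.0
adv  36.0  [[3.11, 1.77, 0], [0, 0, 20.7], -0.6]   res 0.51  yaw 41.9
adv  40.0  [[3.41, 2.05, 0], [0, 0, 23.3], -0.6]   res 0.45  yaw 44.5
```

Emit:
play_rows --motion '[[[0.18,0.08,-0.05],[0,0,0.2],-0.6],[[0.37,0.16,-0.05],[0,0,0.5],-0.6],[[0.55,0.24,-0.05],[0,0,0.9],-0.6],[[0.74,0.32,-0.05],[0,0,1.4],-0.6],[[0.92,0.4,-0.05],[0,0,2.1],-0.6],[[1.1,0.48,-0.05],[0,0,2.8],-0.6],[[1.28,0.57,-0.05],[0,0,3.8],-0.6],[[1.46,0.66,-0.05],[0,0,4.9],-0.6],[[1.64,0.75,-0.05],[0,0,6.3],-0.6],[[1.81,0.85,-0.05],[0,0,7.7],-0.6],[[1.99,0.95,-0.05],[0,0,9.3],-0.6],[[2.16,1.05,-0.05],[0,0,11],-0.6],[[2.16,1.05,-0.05],[0,0,11],-0.6]]' --grip_force 10

```text
time: 10.0
position: [0.6303, 0.0831, 0.151]
tcp_rot: [-0.197, 0.197, -0.679, 0.679]
wrist_force: [0.9, -0.1, -2.5]
finger_gap: 0.028
```

```bash
python3 look.py w5 | head -3; python3 plan.py 40 4 w3 w4 w5; python3 rel.py w5 | tail -3; python3 -c "
from rig import sense;print(sense()['wrist_force'],sense()['wrist_torque'])"
```

```text
[0.63028302 0.08306142 0.15104104] [ 0.87383424 -0.10700297 -2.50603691] [ 6.06313536e-01  3.51346169e+01  7.52397207e+01 -2.53637756e-03
  6.95985992e+01  5.83087147e+01] 0.027958078205578177 yaw z 10.0
caddy_block 0.56 [327.7, 284.0] [0.62956764 0.0821485  0.16      ]
fit rms mm 0.08633582787383749 theta -1.3976537952320411 -0.21081866185945144
now: lateral err mm 0.09 yaw err deg 0.36
adv   4.0  [[0.34, 0.21, 0], [0, 0, 3.2], -0.6]   res 0.65  yaw 35.5
adv   8.0  [[0.66, 0.46, 0], [0, 0, 6.5], -0.6]   res 0.74  yaw 38.8
adv  12.0  [[0.97, 0.71, 0], [0, 0, 9.5], -0.6]   res 0.53  yaw 41.8
adv  16.0  [[1.26, 0.98, 0], [0, 0, 12.1], -0.6]   res 0.51  yaw 44.4
adv  20.0  [[1.55, 1.26, 0], [0, 0, 14.5], -0.6]   res 0.46  yaw 46.8
adv  24.0  [[1.81, 1.57, 0], [0, 0, 16.8], -0.6]   res 0.59  yaw 49.1
adv  28.0  [[2.06, 1.87, 0], [0, 0, 19.5], -0.6]   res 0.54  yaw 51.8
adv  32.0  [[2.30, 2.20, 0], [0, 0, 22.5], -0.6]   res 0.64  yaw 54.8
adv  36.0  [[2.53, 2.52, 0], [0, 0, 24.8], -0.6]   res 0.60  yaw 57.1
adv  40.0  [[2.78, 2.84, 0], [0, 0, 25.9], -0.6]   res 0.72  yaw 58.2
blk 288 285 367 [  5.5  23.2 -16.4  15.7 174.2]
blk 292 290 361 [  3.5  23.  -14.6  13.5 174.1]
blk 296 291 360 [  1.6  22.9 -14.5  13.4 174. ]
[ 0.30183149  0.74466969 -2.64219713] [-0.10743224  0.05371615 -0.03697938]
```

Emit:
play_rows --motion '[[[0.17,0.1,0],[0,0,1.5],-0.6],[[0.34,0.21,0],[0,0,3.2],-0.6],[[0.5,0.33,0],[0,0,4.9],-0.6],[[0.66,0.45,0],[0,0,6.4],-0.6],[[0.82,0.58,0],[0,0,8],-0.6],[[0.97,0.71,0],[0,0,9.4],-0.6],[[1.12,0.84,0],[0,0,10.8],-0.6],[[1.26,0.98,0],[0,0,12.1],-0.6],[[1.41,1.12,0],[0,0,13.3],-0.6],[[1.55,1.26,0],[0,0,14.5],-0.6],[[1.68,1.41,0],[0,0,15.7],-0.6],[[1.81,1.56,0],[0,0,16.9],-0.6],[[1.81,1.56,0],[0,0,16.9],-0.6]]'

```text
time: 11.5
position: [0.6482, 0.0988, 0.151]
tcp_rot: [-0.294, 0.294, -0.643, 0.643]
wrist_force: [-0.7, -0.0, -0.9]
finger_gap: 0.0281
```

```bash
python3 look.py w6 | head -3; python3 plan.py 40 4 w4 w5 w6; python3 rel.py w6 | tail -3; python3 -c "
from rig import sense;print(sense()['wrist_force'],sense()['wrist_torque'])"
```

```text
[0.64819444 0.09876258 0.15097919] [-0.73559867 -0.02755211 -0.92449414] [1.97174268e+00 3.72143446e+01 7.13555005e+01 3.77359563e-04
 7.14243192e+01 4.27906682e+01] 0.02814129505138124 yaw z 11.5
caddy_block 0.88 [323.5, 285.4] [0.64603049 0.0984702  0.16      ]
fit rms mm 0.08046757030999552 theta -1.0281512187882684 0.08293225426638247
now: lateral err mm 0.19 yaw err deg 0.15
adv   4.0  [[0.27, 0.29, 0], [0, 0, 2.5], -0.6]   res 0.54  yaw 51.7
adv   8.0  [[0.50, 0.61, 0], [0, 0, 5.4], -0.6]   res 0.66  yaw 54.6
adv  12.0  [[0.73, 0.93, 0], [0, 0, 7.7], -0.6]   res 0.61  yaw 56.9
adv  16.0  [[0.96, 1.25, 0], [0, 0, 9.0], -0.6]   res 0.80  yaw 58.2
adv  20.0  [[1.15, 1.60, 0], [0, 0, 10.5], -0.6]   res 1.13  yaw 59.7
adv  24.0  [[1.50, 1.81, 0], [0, 0, 9.7], -0.6]   res 3.06  yaw 58.9
adv  28.0  [[1.75, 1.91, 0], [0, 0, 3.1], -0.6]   res 4.86  yaw 52.3
adv  32.0  [[1.63, 1.95, 0], [0, 0, -25.9], -0.6]   res 3.64  yaw 23.3
adv  36.0  [[1.85, 2.03, 0], [0, 0, -49.2], -0.6]   res 2.18  yaw -0.0
adv  40.0  [[2.28, 2.11, 0], [0, 0, 113.3], -0.6]   res 1.98  yaw 162.5
blk 288 284 367 [  5.6  23.1 -16.8  15.8 174.1]
blk 292 290 360 [  3.7  23.1 -14.5  13.5 174.1]
blk 296 291 360 [  1.7  23.  -14.5  13.6 173.9]
[ 1.10475235 -0.01180238 -1.70439871] [-0.10012956  0.16110963 -0.0013877 ]
```

```bash
sed -i 's/abs(Q\[...,2\])<.03/abs(Q[...,2])<.06/; s/len(c)<60/len(c)<50/; s/len(r)\*.06/len(r)*.1/' plan.py; python3 plan.py 40 4 w4 w5 w6
```

```text
fit rms mm 0.09494062788322397 theta -1.0281512187882684 0.2266021609928816
now: lateral err mm 0.18 yaw err deg -0.32
adv   4.0  [[0.27, 0.30, 0], [0, 0, 3.0], -0.6]   res 0.50  yaw 52.2
adv   8.0  [[0.51, 0.62, 0], [0, 0, 5.7], -0.6]   res 0.50  yaw 54.9
adv  12.0  [[0.73, 0.95, 0], [0, 0, 8.4], -0.6]   res 0.50  yaw 57.5
adv  16.0  [[0.93, 1.30, 0], [0, 0, 11.0], -0.6]   res 0.49  yaw 60.2
adv  20.0  [[1.13, 1.65, 0], [0, 0, 13.6], -0.6]   res 0.48  yaw 62.8
adv  24.0  [[1.30, 2.01, 0], [0, 0, 16.1], -0.6]   res 0.46  yaw 65.3
adv  28.0  [[1.46, 2.37, 0], [0, 0, 18.6], -0.6]   res 0.45  yaw 67.8
adv  32.0  [[1.61, 2.75, 0], [0, 0, 21.0], -0.6]   res 0.44  yaw 70.2
adv  36.0  [[1.74, 3.13, 0], [0, 0, 23.3], -0.6]   res 0.43  yaw 72.5
adv  40.0  [[1.85, 3.51, 0], [0, 0, 25.6], -0.6]   res 0.42  yaw 74.8
```

Good, smooth now.

Emit:
play_rows --motion '[[[0.14,0.15,0],[0,0,1.4],-0.6],[[0.27,0.3,0],[0,0,2.9],-0.6],[[0.39,0.46,0],[0,0,4.3],-0.6],[[0.51,0.62,0],[0,0,5.7],-0.6],[[0.62,0.78,0],[0,0,7],-0.6],[[0.73,0.95,0],[0,0,8.3],-0.6],[[0.83,1.12,0],[0,0,9.6],-0.6],[[0.93,1.3,0],[0,0,10.9],-0.6],[[1.03,1.47,0],[0,0,12.2],-0.6],[[1.13,1.65,0],[0,0,13.5],-0.6],[[1.21,1.83,0],[0,0,14.8],-0.6],[[1.3,2.01,0],[0,0,16.1],-0.6],[[1.3,2.01,0],[0,0,16.1],-0.6]]'

```text
time: 13.0
position: [0.6611, 0.1189, 0.151]
tcp_rot: [-0.381, 0.381, -0.595, 0.595]
wrist_force: [0.3, 0.2, -2.3]
finger_gap: 0.0283
```

```bash
python3 look.py w7 | head -3; python3 plan.py 40 4 w5 w6 w7; python3 rel.py w7 | tail -3; python3 -c "
from rig import sense;print(sense()['wrist_force'],sense()['wrist_torque'])"
```

```text
[0.66114891 0.1189039  0.15098428] [ 0.33360987  0.16069717 -2.26783285] [3.66443276e+00 3.89233945e+01 6.81092579e+01 9.48257900e-04
 7.29615117e+01 2.83771675e+01] 0.02826928784705835 yaw z 13.0
caddy_block 0.78 [324.7, 282.7] [0.66038466 0.11911891 0.16      ]
fit rms mm 0.09054516479364617 theta -0.7845998816146114 0.41199554260593835
now: lateral err mm 0.12 yaw err deg 0.06
adv   4.0  [[0.17, 0.36, 0], [0, 0, 2.4], -0.6]   res 0.45  yaw 67.7
adv   8.0  [[0.32, 0.74, 0], [0, 0, 4.8], -0.6]   res 0.44  yaw 70.1
adv  12.0  [[0.45, 1.12, 0], [0, 0, 7.1], -0.6]   res 0.43  yaw 72.4
adv  16.0  [[0.56, 1.50, 0], [0, 0, 9.4], -0.6]   res 0.42  yaw 74.7
adv  20.0  [[0.66, 1.89, 0], [0, 0, 11.6], -0.6]   res 0.41  yaw 76.9
adv  24.0  [[0.74, 2.28, 0], [0, 0, 13.8], -0.6]   res 0.40  yaw 79.1
adv  28.0  [[0.81, 2.67, 0], [0, 0, 16.0], -0.6]   res 0.39  yaw 81.2
adv  32.0  [[0.87, 3.07, 0], [0, 0, 18.0], -0.6]   res 0.39  yaw 83.3
adv  36.0  [[0.91, 3.47, 0], [0, 0, 20.1], -0.6]   res 0.37  yaw 85.4
adv  40.0  [[0.93, 3.87, 0], [0, 0, 22.0], -0.6]   res 0.36  yaw 87.3
blk 288 286 363 [  5.6  22.9 -15.9  14.3 173.9]
blk 292 290 361 [  3.8  23.  -14.4  13.6 173.9]
blk 296 290 360 [  1.8  22.9 -14.5  13.6 173.9]
[ 0.00595483 -0.44099025 -0.86078534] [-0.09376592  0.0976745   0.01073829]
```

Emit:
play_rows --motion '[[[0.09,0.18,0],[0,0,1.2],-0.6],[[0.17,0.36,0],[0,0,2.4],-0.6],[[0.25,0.55,0],[0,0,3.6],-0.6],[[0.32,0.74,0],[0,0,4.8],-0.6],[[0.39,0.93,0],[0,0,6],-0.6],[[0.45,1.12,0],[0,0,7.1],-0.6],[[0.51,1.31,0],[0,0,8.3],-0.6],[[0.56,1.5,0],[0,0,9.4],-0.6],[[0.61,1.69,0],[0,0,10.5],-0.6],[[0.66,1.89,0],[0,0,11.6],-0.6],[[0.7,2.08,0],[0,0,12.7],-0.6],[[0.74,2.28,0],[0,0,13.8],-0.6],[[0.74,2.28,0],[0,0,13.8],-0.6]]'

```text
time: 14.5
position: [0.6685, 0.1417, 0.151]
tcp_rot: [-0.45, 0.45, -0.545, 0.545]
wrist_force: [-0.6, 0.5, -1.7]
finger_gap: 0.0279
```

```bash
python3 look.py w8 | head -4; python3 plan.py 40 4 w6 w7 w8; python3 rel.py w8 | tail -24; python3 -c "
from rig import sense;print(sense()['wrist_force'],sense()['wrist_torque'])"
```

```text
[0.66847218 0.14172165 0.15100951] [-0.63704387  0.50157995 -1.6931996 ] [5.54955094e+00 4.01818990e+01 6.56905166e+01 2.25726881e-03
 7.41226976e+01 1.64699766e+01] 0.027925725230251212 yaw z 14.5
caddy_block 0.8 [327.4, 281.6] [0.66912104 0.14210639 0.16      ]
caddy_block 0.54 [471.7, 232.8] [0.73526251 0.15391578 0.16      ]
fit rms mm 0.1106596606286115 theta -0.5406611740950683 0.5749808801546155
now: lateral err mm 0.14 yaw err deg 0.27
adv   4.0  [[0.08, 0.39, 0], [0, 0, 1.9], -0.6]   res 0.41  yaw 81.0
adv   8.0  [[0.14, 0.79, 0], [0, 0, 4.2], -0.6]   res 0.41  yaw 83.2
adv  12.0  [[0.18, 1.19, 0], [0, 0, 6.4], -0.6]   res 0.41  yaw 85.4
adv  16.0  [[0.20, 1.59, 0], [0, 0, 8.5], -0.6]   res 0.40  yaw 87.6
adv  20.0  [[0.21, 1.99, 0], [0, 0, 10.4], -0.6]   res 0.36  yaw 89.5
adv  24.0  [[0.21, 2.39, 0], [0, 0, 12.1], -0.6]   res 0.31  yaw 91.2
adv  28.0  [[0.20, 2.79, 0], [0, 0, 13.6], -0.6]   res 0.26  yaw 92.7
adv  32.0  [[0.18, 3.19, 0], [0, 0, 15.0], -0.6]   res 0.23  yaw 94.0
adv  36.0  [[0.15, 3.59, 0], [0, 0, 16.2], -0.6]   res 0.23  yaw 95.3
adv  40.0  [[0.11, 3.99, 0
[... 815 characters left out ...]
 X 35.9 Z -5.87 mm world [0.6695 0.1781] top 0.1658
220 302 330 X 30.5 Z -4.42 mm world [0.6699 0.1725] top 0.1656
232 306 333 X 24.9 Z -2.94 mm world [0.6703 0.1667] top 0.1657
244 309 336 X 19.2 Z -1.64 mm world [0.6705 0.1609] top 0.1659
blk 268 292 359 [ 13.3  19.8 -14.3  13.6 170.8]
blk 272 286 367 [ 13.1  22.8 -16.8  16.9 173.8]
blk 276 285 367 [ 11.2  22.8 -16.8  16.6 173.8]
blk 280 284 368 [  9.5  23.1 -16.9  16.7 174.1]
blk 284 283 369 [  7.8  23.2 -16.9  16.7 174.3]
blk 288 285 367 [  5.8  23.1 -16.2  16.  174.1]
blk 292 290 361 [  3.8  22.8 -14.3  13.8 173.9]
blk 296 291 361 [  1.9  23.  -14.3  13.8 174. ]
[-0.13144667 -0.07707897 -1.35626145] [-0.05255513  0.05529049 -0.0227532 ]
```

```bash
sed -i 's/if x<.08/if x<float(__import__("os").environ.get("XM",".08"))/' plan.py; XM=.062 python3 plan.py 40 4 w6 w7 w8
python3 - <<'E'
from h import *
a=np.load("w8.npz");K,T=a["K"],a["T"];P=cloud(K,T,a["D"])
# collar: points above rod top
m=(P[...,2]>.1675)&(P[...,2]<.1725)&(abs(P[...,0]-.664)<.012)&(P[...,1]>.19)&(P[...,1]<.245)
q=P[m];print(len(q),q.min(0),q.max(0),q.mean(0))
m=(P[...,2]>.172)&(P[...,2]<.177)&(P[...,1]>.235)&(P[...,1]<.3)&(abs(P[...,0]-.66)<.03)
q=P[m];print(len(q),q.min(0) if len(q) else 0,q.max(0) if len(q) else 0,cv2.minEnclosingCircle((q[:,:2]*1000).astype('float32')) if len(q) else 0)
E
```

```text
fit rms mm 0.07953007291548157 theta -0.5406611740950683 0.41213657200434933
now: lateral err mm 0.13 yaw err deg 0.23
adv   4.0  [[0.08, 0.39, 0], [0, 0, 2.0], -0.6]   res 0.41  yaw 81.1
adv   8.0  [[0.14, 0.79, 0], [0, 0, 4.2], -0.6]   res 0.40  yaw 83.2
adv  12.0  [[0.18, 1.19, 0], [0, 0, 6.3], -0.6]   res 0.39  yaw 85.4
adv  16.0  [[0.20, 1.59, 0], [0, 0, 8.3], -0.6]   res 0.38  yaw 87.4
adv  20.0  [[0.22, 1.99, 0], [0, 0, 10.3], -0.6]   res 0.36  yaw 89.4
adv  24.0  [[0.22, 2.39, 0], [0, 0, 12.1], -0.6]   res 0.33  yaw 91.2
adv  28.0  [[0.20, 2.79, 0], [0, 0, 13.7], -0.6]   res 0.30  yaw 92.8
adv  32.0  [[0.18, 3.19, 0], [0, 0, 15.2], -0.6]   res 0.27  yaw 94.2
adv  36.0  [[0.15, 3.59, 0], [0, 0, 16.4], -0.6]   res 0.23  yaw 95.5
adv  40.0  [[0.11, 3.99, 0], [0, 0, 17.4], -0.6]   res 0.19  yaw 96.5
736 [0.65534492 0.21698658 0.16750964] [0.67202708 0.2264934  0.17248446] [0.66373072 0.22192107 0.16945801]
1335 [0.64667021 0.2479309  0.17200119] [0.66866995 0.25932097 0.17553729] ((657.7284545898438, 256.0374450683594), 11.06884765625)
```

Emit:
play_rows --motion '[[[0.04,0.19,0],[0,0,1],-0.6],[[0.08,0.39,0],[0,0,2],-0.6],[[0.11,0.59,0],[0,0,3.1],-0.6],[[0.14,0.79,0],[0,0,4.2],-0.6],[[0.16,0.99,0],[0,0,5.3],-0.6],[[0.18,1.19,0],[0,0,6.3],-0.6],[[0.19,1.39,0],[0,0,7.3],-0.6],[[0.2,1.59,0],[0,0,8.3],-0.6],[[0.21,1.79,0],[0,0,9.3],-0.6],[[0.22,1.99,0],[0,0,10.3],-0.6],[[0.22,2.19,0],[0,0,11.2],-0.6],[[0.22,2.39,0],[0,0,12.1],-0.6],[[0.22,2.39,0],[0,0,12.1],-0.6]]'

```text
time: 16.0
position: [0.6706, 0.1657, 0.151]
tcp_rot: [0.505, -0.505, 0.495, -0.495]
wrist_force: [-0.5, -0.0, -2.6]
finger_gap: 0.0278
```

```bash
python3 look.py w9 | head -4; XM=.041 python3 plan.py 44 4 w7 w8 w9; python3 rel.py w9 | tail -22
python3 - <<'E'
from h import *
print(sense()['wrist_force'],sense()['wrist_torque'])
a=np.load("w9.npz");K,T=a["K"],a["T"];P=cloud(K,T,a["D"])
m=(P[...,2]>.168)&(P[...,2]<.1725)&(abs(P[...,0]-.664)<.01)&(P[...,1]>.19)&(P[...,1]<.245)
q=P[m];print(len(q),q.min(0),q.max(0),np.percentile(q[:,1],[2,98]))
E
```

```text
[0.67061639 0.16570212 0.1510099 ] [-4.79067861e-01 -2.32690944e-03 -2.63965141e+00] [7.52705984e+00 4.10076441e+01 6.40950703e+01 5.22097266e-03
 7.48931052e+01 6.35087300e+00] 0.027765637804097007 yaw z 16.0
caddy_block 0.92 [326.8, 283.3] [0.67102811 0.16536812 0.16      ]
stand_home 0.55 [315.9, 199.3] [0.66552268 0.20540423 0.16      ]
fit rms mm 0.0759834437165851 theta -0.2931316330445601 0.41595955325137157
now: lateral err mm 0.03 yaw err deg -0.12
adv   4.0  [[-0.01, 0.40, 0], [0, 0, 1.8], -0.6]   res 0.30  yaw 92.9
adv   8.0  [[-0.03, 0.80, 0], [0, 0, 3.2], -0.6]   res 0.27  yaw 94.4
adv  12.0  [[-0.07, 1.20, 0], [0, 0, 4.4], -0.6]   res 0.23  yaw 95.6
adv  16.0  [[-0.11, 1.60, 0], [0, 0, 5.5], -0.6]   res 0.18  yaw 96.6
adv  20.0  [[-0.15, 2.00, 0], [0, 0, 6.2], -0.6]   res 0.14  yaw 97.4
adv  24.0  [[-0.20, 2.39, 0], [0, 0, 6.8], -0.6]   res 0.10  yaw 97.9
adv  28.0  [[-0.26, 2.79, 0], [0, 0, 7.0], -0.6]   res 0.05  yaw 98.2
adv  32.0  [[-0.31, 3.19, 0], [0, 0, 7.1], -0.6]   res 0.03  yaw 98.3
adv  36.0  [[-0.37, 3.58, 0], [0, 0, 7.1], -0.6]   res 0.03  yaw 98.3
adv  40.
[... 870 characters left out ...]
1961] top 0.1658
232 308 334 X 24.9 Z -2.17 mm world [0.6679 0.1906] top 0.1659
244 309 336 X 19.2 Z -1.53 mm world [0.6687 0.1849] top 0.1657
blk 268 292 359 [ 13.2  19.6 -14.1  13.8 170.6]
blk 272 286 367 [ 13.1  22.7 -16.7  17.  173.8]
blk 276 285 367 [ 11.3  22.9 -16.7  16.8 173.9]
blk 280 284 368 [  9.5  23.  -16.7  16.8 174. ]
blk 284 283 369 [  7.8  23.2 -16.8  16.8 174.2]
blk 288 284 365 [  5.7  23.  -16.4  15.3 174. ]
blk 292 290 361 [  3.8  22.9 -14.2  13.8 173.9]
blk 296 290 360 [  2.   23.  -14.2  13.8 174. ]
[-0.3353977   0.33242462 -1.38487844] [-0.06006144  0.04467673  0.0205329 ]
591 [0.65524321 0.21741324 0.16801407] [0.67050883 0.22684584 0.17247672] [0.21786892 0.22624278]
```

Emit:
play_rows --motion '[[[0,0.2,0],[0,0,0.9],-0.6],[[-0.01,0.4,0],[0,0,1.8],-0.6],[[-0.02,0.6,0],[0,0,2.5],-0.6],[[-0.03,0.8,0],[0,0,3.2],-0.6],[[-0.05,1,0],[0,0,3.8],-0.6],[[-0.07,1.2,0],[0,0,4.4],-0.6],[[-0.09,1.4,0],[0,0,5],-0.6],[[-0.11,1.6,0],[0,0,5.5],-0.6],[[-0.13,1.8,0],[0,0,5.9],-0.6],[[-0.15,2,0],[0,0,6.2],-0.6],[[-0.18,2.2,0],[0,0,6.5],-0.6],[[-0.2,2.39,0],[0,0,6.8],-0.6],[[-0.23,2.59,0],[0,0,6.9],-0.6],[[-0.26,2.79,0],[0,0,7],-0.6],[[-0.29,2.99,0],[0,0,7.1],-0.6],[[-0.31,3.19,0],[0,0,7.2],-0.6],[[-0.34,3.38,0],[0,0,7.2],-0.6],[[-0.36,3.5,0],[0,0,7.2],-0.6],[[-0.36,3.5,0],[0,0,7.2],-0.6]]'

```text
time: 18.1
position: [0.667, 0.2005, 0.1511]
tcp_rot: [0.535, -0.535, 0.462, -0.462]
wrist_force: [0.3, -0.6, -2.2]
finger_gap: 0.0278
```

```bash
python3 look.py w10 | head -4; python3 rel.py w10 | tail -20
python3 - <<'E'
from h import *
print(sense()['wrist_force'],sense()['wrist_torque'])
a=np.load("w10.npz");K,T=a["K"],a["T"];P=cloud(K,T,a["D"]);H=np.array(get_calibration("wrist")["hand_eye"]);Tt=T@np.linalg.inv(H)
Q=(P-Tt[:3,3])@Tt[:3,:3];X=-Q[...,0]
m=(P[...,2]>.168)&(P[...,2]<.1725)&(abs(Q[...,2])<.009)&(X>.0145)&(X<.05)
print(m.sum(),np.percentile(X[m],[1,5,50,95,99]))
i=cv2.imread('pics/w10.png')[170:320,240:420];cv2.imwrite('pics/w10c.png',cv2.resize(i,(720,600),interpolation=cv2.INTER_CUBIC))
E
```

```text
[0.66701991 0.20053013 0.15105618] [ 0.31437673 -0.62407131 -2.20086792] [1.04344728e+01 4.16466873e+01 6.28470526e+01 1.78029767e-03
 7.54992167e+01 2.10532302e+00] 0.02784316446699289 yaw z 18.1
caddy_block 0.92 [327.6, 282.6] [0.667848   0.20065487 0.16      ]
stand_home 0.69 [324.6, 270.6] [0.66560361 0.20652054 0.16      ]
block x yaw 98.32870144177502
124 307 341 X 70.9 Z -0.78 mm world [0.656  0.2706] top 0.1699
136 298 351 X 66.2 Z -0.59 mm world [0.6568 0.266 ] top 0.1716
148 292 356 X 61.4 Z -0.79 mm world [0.6573 0.2612] top 0.1719
160 291 357 X 56.6 Z -0.79 mm world [0.658  0.2564] top 0.1717
172 296 353 X 51.6 Z -0.58 mm world [0.659  0.2515] top 0.1719
184 307 341 X 46.5 Z -0.79 mm world [0.6595 0.2464] top 0.1719
196 311 338 X 41.3 Z -0.58 mm world [0.6605 0.2413] top 0.1654
208 311 338 X 35.9 Z -0.58 mm world [0.6612 0.236 ] top 0.1656
220 311 338 X 30.5 Z -0.58 mm world [0.662  0.2306] top 0.1658
232 300 349 X 24.9 Z -0.58 mm world [0.6628 0.2251] top 0.1654
244 300 349 X 19.2 Z -0.58 mm world [0.6637 0.2195] top 0.1705
blk 268 292 359 [ 13.3  19.9 -14.   13.9 170.9]
blk 272 285 366 [ 13.2  23.  -16.9  16.7 174. ]
blk 276 284 367 [ 11.2  22.8 -16.9  16.8 173.9]
blk 280 284 368 [  9.6  23.1 -16.7  16.7 174.2]
blk 284 283 369 [  7.7  23.  -16.7  16.8 174.1]
blk 288 284 367 [  5.8  23.  -16.4  16.1 174.1]
blk 292 290 361 [  3.9  23.1 -14.1  13.9 174.1]
blk 296 291 360 [  2.   22.9 -14.   13.9 174. ]
[-0.11396028 -0.34037913 -1.26513526] [-0.06529205  0.04534581 -0.04478609]
630 [0.01787385 0.01855528 0.02397613 0.04958055 0.04990897]
```

View pics/w10c.png

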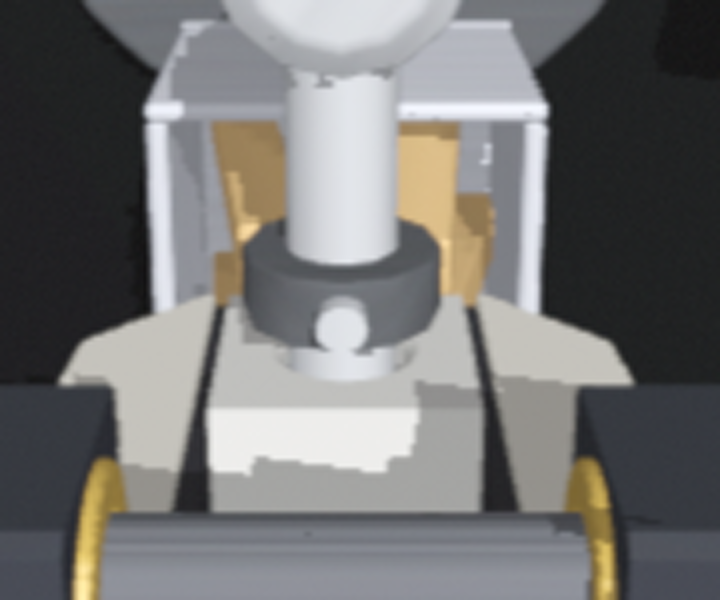

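The picture shows the block about 4.4 mm short of the dark collar (collar's near edge at crop row ~345, bore mouth just in front). I'll creep up now.

Emit:
play_rows --motion '[[[-0.01,0.1,0],[0,0,0],-0.6],[[-0.03,0.2,0],[0,0,0],-0.6],[[-0.04,0.3,0],[0,0,0],-0.6],[[-0.05,0.35,0],[0,0,0],-0.6],[[-0.05,0.35,0],[0,0,0],-0.6],[[-0.05,0.35,0],[0,0,0],-0.6]]' --grip_force 6

```text
time: 18.9
position: [0.6666, 0.2038, 0.151]
tcp_rot: [0.535, -0.535, 0.462, -0.462]
wrist_force: [-0.3, 0.3, -1.4]
finger_gap: 0.028
```

Emit:
play_rows --motion '[[[0,0.03,0],[0,0,0],-0.6],[[0,0.03,0],[0,0,0],-0.6],[[0,0.03,0],[0,0,0],-0.6]]'

```text
time: 19.2
position: [0.6666, 0.2041, 0.151]
tcp_rot: [0.535, -0.535, 0.462, -0.462]
wrist_force: [0.2, -1.2, -2.2]
finger_gap: 0.028
```

Emit:
play_rows --motion '[[[0,0.03,0],[0,0,0],-0.6],[[0,0.03,0],[0,0,0],-0.6],[[0,0.03,0],[0,0,0],-0.6]]'

```text
time: 19.5
position: [0.6665, 0.2044, 0.151]
tcp_rot: [0.535, -0.535, 0.462, -0.462]
wrist_force: [0.2, -0.6, -2.5]
finger_gap: 0.0283
```

```bash
python3 look.py w11 | head -1; python3 rel.py w11 .014| tail -11
python3 - <<'E'
from h import *
print(sense()['wrist_force'],sense()['wrist_torque'])
a=np.load("w11.npz");K,T=a["K"],a["T"];P=cloud(K,T,a["D"]);H=np.array(get_calibration("wrist")["hand_eye"]);Tt=T@np.linalg.inv(H)
Q=(P-Tt[:3,3])@Tt[:3,:3];X=-Q[...,0]
m=(P[...,2]>.169)&(P[...,2]<.1722)&(abs(Q[...,2])<.007)&(X>.0)&(X<.03)
print(m.sum(),np.percentile(X[m],[1,5,25,50,75,95,99]))
E
```

```text
[0.66654683 0.20443698 0.15102424] [ 0.23349322 -0.63405105 -2.52052568] [ 1.07601612e+01  4.17278735e+01  6.26942261e+01 -1.35940519e-04
232 310 339 X 24.9 Z -0.58 mm world [0.6624 0.229 ] top 0.1656
244 300 349 X 19.2 Z -0.58 mm world [0.6632 0.2234] top 0.166
blk 264 311 336 [ 14.5  18.6  -6.2   4.3 169.6]
blk 268 292 359 [ 13.3  19.8 -14.   13.9 170.8]
blk 272 285 366 [ 13.1  22.8 -16.9  16.6 173.9]
blk 276 285 367 [ 11.3  22.9 -16.6  16.8 173.9]
blk 280 284 368 [  9.6  23.1 -16.6  16.9 174.1]
blk 284 283 369 [  7.7  23.  -16.6  16.8 174. ]
blk 288 285 366 [  5.7  22.8 -15.9  15.7 173.9]
blk 292 290 361 [  3.8  22.9 -14.1  14.  173.9]
blk 296 290 361 [  1.9  22.9 -14.1  13.9 173.9]
[-0.75208867 -0.06175796 -3.32912167] [-0.11127996  0.01473412 -0.01986085]
411 [0.0127127  0.01296954 0.01353114 0.01701911 0.01988843 0.02147427
 0.02193843]
```

Emit:
play_rows --motion '[[[0,0.03,0],[0,0,0],-0.6],[[0,0.03,0],[0,0,0],-0.6],[[0,0.03,0],[0,0,0],-0.6]]' --grip_force 4

```text
time: 20.0
position: [0.6666, 0.2047, 0.151]
tcp_rot: [0.535, -0.535, 0.462, -0.462]
wrist_force: [0.8, -0.7, -0.9]
finger_gap: 0.028
```

Emit:
play_rows --motion '[[[0,0.03,0],[0,0,0],-0.6],[[0,0.03,0],[0,0,0],-0.6],[[0,0.03,0],[0,0,0],-0.6]]'

```text
time: 20.3
position: [0.6666, 0.2049, 0.151]
tcp_rot: [-0.535, 0.535, -0.462, 0.463]
wrist_force: [0.6, -1.2, -2.1]
finger_gap: 0.028
```

Emit:
play_rows --motion '[[[-0.01,0.03,0],[0,0,0],-0.6],[[-0.01,0.03,0],[0,0,0],-0.6],[[-0.01,0.03,0],[0,0,0],-0.6]]'

```text
time: 20.6
position: [0.6666, 0.2049, 0.1511]
tcp_rot: [-0.535, 0.535, -0.462, 0.463]
wrist_force: [-0.6, -3.4, -0.7]
finger_gap: 0.028
```

Emit:
play_rows --motion '[[[0,0.03,0],[0,0,0],-0.6],[[0,0.03,0],[0,0,0],-0.6],[[0,0.03,0],[0,0,0],-0.6]]'

```text
time: 20.9
position: [0.6665, 0.2049, 0.151]
tcp_rot: [-0.535, 0.535, -0.462, 0.463]
wrist_force: [-0.3, -5.3, -0.8]
finger_gap: 0.0285
```

Contact: position stops at y = 0.2049 and the force rises to 5 N. Relax, let go, and withdraw upwards.

Emit:
play_rows --motion '[[[0,-0.05,-0.03],[0,0,0],-0.6],[[0,-0.05,-0.03],[0,0,0],-0.6],[[0,-0.05,-0.03],[0,0,0],-0.3],[[0,-0.05,-0.03],[0,0,0],-0.1],[[0,-0.05,-0.03],[0,0,0],0.2],[[0,-0.05,-0.03],[0,0,0],0.2],[[0,-0.05,-0.03],[0,0,0],0.2],[[0,-0.05,-0.03],[0,0,0],0.2]]'

```text
time: 21.7
position: [0.6664, 0.2053, 0.1507]
tcp_rot: [0.535, -0.535, 0.462, -0.462]
wrist_force: [0.4, -0.7, -0.1]
finger_gap: 0.055
```

Emit:
play_rows --motion '[[[0,0,1],[0,0,0],0.2],[[0,0,2],[0,0,0],0.2],[[0,0,4],[0,0,0],0.2],[[0,0,6],[0,0,0],0.2],[[0,0,9],[0,0,0],0.2],[[0,0,12],[0,0,0],0.2],[[0,0,12],[0,0,0],0.2],[[0,0,12],[0,0,0],0.2],[[0,0,12],[0,0,0],0.2],[[0,0,12],[0,0,0],0.2],[[0,0,12],[0,0,0],0.2],[[0,0,12],[0,0,0],0.2]]'

```text
time: 22.9
position: [0.6663, 0.2051, 0.2701]
tcp_rot: [-0.535, 0.535, -0.463, 0.462]
wrist_force: [0.6, -0.1, -0.1]
finger_gap: 0.0548
```

```bash
python3 look.py w12 | head -6
python3 - <<'E'
from h import *
a=np.load("w12.npz");K,T=a["K"],a["T"];P=cloud(K,T,a["D"])
d=np.array([-.145,.989]);h=np.array([.6665,.2049]);S=(P[...,:2]-h)@d;L=(P[...,:2]-h)@np.array([.989,.145])
b=(abs(P[...,2]-.173)<.003)&(abs(S)<.02)&(abs(L)<.017);q=P[b]
print("block",b.sum(),q.mean(0),np.percentile(S[b],[1,99])*1e3,cv2.minAreaRect((q[:,:2]*1000).astype('float32')))
c=(P[...,2]>.1675)&(P[...,2]<.172)&(abs(L)<.007)&(S>.008)&(S<.035);print("collar S",np.percentile(S[c],[1,5,50,95,99])*1e3)
p,D=read_camera("scene");c1=cv2.resize(p[150:300,300:480,::-1],(400,333));
w=cv2.resize(a["p"][130:290,230:410,::-1],(400,333),interpolation=cv2.INTER_CUBIC)
cv2.imwrite("pics/fin.png",np.hstack([c1,w]))
E
```

```text
[0.6663338  0.20509835 0.27007346] [ 0.59840149 -0.06575674 -0.11272609] [ 1.08179049e+01  3.81982427e+01  5.09054179e+01 -1.76715424e-03
  9.09555419e+01  2.50086640e+00] 0.05475216077631369 yaw z 22.9
caddy_block 0.63 [327.3, 202.5] [0.667195   0.20571548 0.16      ]
stand_home 0.79 [327.4, 201.3] [0.66712751 0.20669932 0.16      ]
stand_home 0.45 [150.3, 106.7] [0.53063767 0.25857425 0.16      ]
block top 1468 0.17230067797162119 [0.66596928 0.20785578 0.17206421] ((666.1089477539062, 209.24313354492188), (27.89678382873535, 34.46102523803711), 7.873469829559326)
block 1328 [0.66626212 0.20642095 0.17237393] [-12.53941645  19.03367915] ((666.2546997070312, 208.45046997070312), (27.86972427368164, 32.77114486694336), 7.592529296875)
collar S [ 8.71556359  9.50591043 16.15827662 21.17567338 21.48008759]
```

View pics/fin.png

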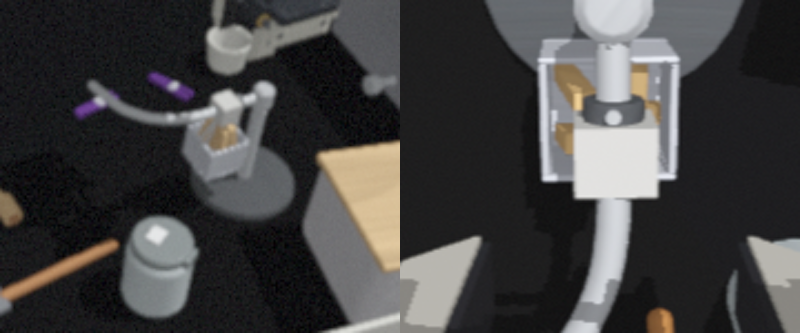

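The left crop shows the caddy hanging upright beside the post. The right crop shows the block face against the dark collar, with no visible gap. Handing in.

```bash
python3 -c "
from rig import *
print(close_job(), sense()['time'])"
```

```text
the job is handed in; nothing more can be done
the job is handed in; nothing more can be done
```

The aluminium peg caddy is hanging on the stand with its hanger block up against the stop collar, and I have handed the job in. No verdict was reported. It took about 23 s of the 64 s allowed.

- **Pick and thread:** I gripped the block by its y sides and threaded it over the tip. I paused it about 20 to 22 mm in on the straight lead for the "on the way" check.
- **Round the bend:** I followed the bend in six short runs. After each, a wrist-camera look measured where the rod actually ran. The wrist readings there stayed below about 1.2 N sideways.
- **At the collar:** I crept up in 0.3 mm steps with a 4 N grip. The position stopped moving and the push rose to about 5 N, well under the 15 N limit. I then eased off, let go and lifted clear by 12 cm.

**Last checks:**
- The final picture shows no visible gap at the collar, and from depth I put it at 0.5 mm or less.
- The block lies along the rod to within about 1° and the caddy looks upright.
- The gripper is clear. I saw none of the other things disturbed, but I did not measure their positions.
- The trained network's block and home points agreed to about 1 mm, and no check disagreed with the others.

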